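# Check the ink caps and shut them in the drawer

### The job

Put the teal ink jar that was left out, kept upright, into the free cell of the open drawer, and try the screw caps of all three jars by feel: turn any that is loose clockwise until it is firmly tight, but force none past that. Then slide the drawer fully shut. Leave the other things on the bench where they are.

Things in the scene. Friction and masses are not known exactly. Their poses are not given: they have to be found in the camera images.
- jar_red (a point): Square red ink jar, 72 mm tall in all; stands clipped fast in the drawer's right-hand cell (seen from the robot). Origin: centre of its underside, z up, x and y square to its sides. Body 48 x 48 x 34 mm, neck 34 mm wide, black round cap 42 mm wide at heights 50 to 72 mm; clockwise seen from above tightens. A loose cap turns easily (0.05 N m), by up to 1.0 rad (57 degrees), before it seats.
- mark_red (a point): White stripe on the red jar's cap top, 18 mm from its axis; turns with the cap. Its direction when tight differs from jar to jar and is unknown: it does not tell loose from tight. Once seated the cap's liner gives springily, 1.7 N m per rad, and springs back: 0.2 to 0.4 N m is firm, 0.6 N m (0.35 rad, 20 degrees, past seating) ruins it.
- jar_amber (a point): Square amber ink jar, 72 mm tall in all; stands clipped fast in the drawer's middle cell. Origin: centre of its underside, z up, x and y square to its sides. Body 48 x 48 x 34 mm, neck 34 mm wide, black round cap 42 mm wide at heights 50 to 72 mm; clockwise seen from above tightens. A loose cap turns easily (0.05 N m), by up to 1.0 rad (57 degrees), before it seats.
- mark_amber (a point): White stripe on the amber jar's cap top, 18 mm from its axis; turns with the cap. Its direction when tight differs from jar to jar and is unknown: it does not tell loose from tight. Once seated the cap's liner gives springily, 1.7 N m per rad, and springs back: 0.2 to 0.4 N m is firm, 0.6 N m (0.35 rad, 20 degrees, past seating) ruins it.
- jar_teal: Square teal ink jar, 72 mm tall in all; stands loose on the bench, about 0.2 kg. Origin: centre of its underside, z up, x and y square to its sides. Body 48 x 48 x 34 mm, neck 34 mm wide, black round cap 42 mm wide at heights 50 to 72 mm; clockwise seen from above tightens. A loose cap turns easily (0.05 N m), by up to 1.0 rad (57 degrees), before it seats.
- mark_teal (a point): White stripe on the teal jar's cap top, 18 mm from its axis; turns with the cap. Its direction when tight differs from jar to jar and is unknown: it does not tell loose from tight. Once seated the cap's liner gives springily, 1.7 N m per rad, and springs back: 0.2 to 0.4 N m is firm, 0.6 N m (0.35 rad, 20 degrees, past seating) ruins it.
- cell (a point): Floor centre of the free cell, the drawer's left one seen from the robot: 58 x 58 mm inside, black walls 25 mm high, 4 mm thick. Axes: the drawer's, x into the chest, z up. Cell centres are 90 mm apart along y, 67 mm behind the inside of the drawer's front, whose top edge is 78 mm above the cells' floor. The chest's top is 90 mm above that floor, 200 mm above the bench.
- drawer (a joint): How far the top drawer of the red tool chest is pushed in (away from the robot), in m: about 0 as it starts, open; 0.19 fully shut. It slides with about 1.5 N of friction and stays where it is left.
- drawer_handle (a point): Middle of the top drawer's steel bar handle, 120 mm long, level, parallel to the drawer's front and 35 mm in front of it. Axes are the drawer's: x points into the chest.
- wash_bottle: Blue wash bottle with bent red spout, 72 mm diameter, 256 mm tall, loose, a bystander. Origin: centre of its underside.
- pump_bottle: Small cream pump bottle, 52 mm diameter, 126 mm tall, loose, a bystander. Origin: centre of its underside.
- machine: Black tattoo machine lying on the bench, 150 x 32 x 30 mm, loose, a bystander. Origin: under its black body, x towards its tip.
Not all that is in view belongs to the job. There is more than one size of the jar_teal; the one meant has the size given above.

How it is judged (in metres and radians):
On the way:
1. the teal jar stands upright on the floor of the free cell while the drawer is still open (horizontal distance between jar_teal and cell below 0.01 m and z of jar_teal in the frame of cell below 0.005 m and angle between jar_teal's own z axis and vertical below 0.1 rad and value of joint drawer below 0.14 m), for 0.1 s.
At the end, for the whole second after the job is handed in: All three caps are seated (within 0.15 rad of where their liners begin to resist); the teal jar stands upright and at rest on the floor of the free cell, within 10 mm of its centre; the drawer is shut to within 6 mm (y of mark_red in the frame of jar_red below -0.0018 m and x of mark_amber in the frame of jar_amber above 0.00445 m and y of mark_teal in the frame of jar_teal above -0.0009 m and horizontal distance between jar_teal and cell below 0.01 m and z of jar_teal in the frame of cell below 0.005 m and angle between jar_teal's own z axis and vertical below 0.1 rad and linear speed of jar_teal below 0.02 m/s and value of joint drawer above 0.184 m); the robot touches nothing.
It fails at once if a cap is forced more than 0.35 rad past seating (y of mark_red in the frame of jar_red below -0.01016 m or x of mark_amber in the frame of jar_amber above 0.01227 m or y of mark_teal in the frame of jar_teal above 0.00783 m).
It fails at once if the teal jar is tipped over 40 degrees (angle between jar_teal's own z axis and vertical above 0.7 rad).
It fails at once if a bystander (wash bottle, pump bottle, tattoo machine) is moved by more than 30 mm (distance of any of wash_bottle, pump_bottle, machine from where it was at the start of the episode above 0.03 m).
It also fails if it takes over 64 s, if anything falls off the work surface, if the arm or the gripper's body presses on something with over 40 N, if the wrist force passes 120 N, or if a joint passes its speed limit or range.

### The arm

A 7-joint arm with a two-finger parallel gripper is mounted at the origin on the work surface. World frame = base frame: x ahead of the robot, y to its left, z up, the work surface at z = 0. Lengths are in mm, angles in degrees, forces in N, time in s.
With the tool pointing down it reaches from about 400 to 900 mm from the base axis. Payload 5.5 kg.
Tool frame: the origin (TCP) lies midway between the tips of the shut fingers; the grasp point (between the pads) lies 19 mm behind it; z points along the fingers, y is the line along which they close (so a half turn about z gives the same grasp; the last joint's range is limited). The gripper opens to 92 mm and grips with 3 to 60 N. Pads are 19 mm wide; open, the fingers measure 130 mm over their backs; the gripper's body (75 mm by 190 mm) begins 47 mm behind the grasp point.
Start: joints at [88.82, 28.699, -24.465, 88.831, 12.651, 65.22, -12.049], TCP at [182.037, -623.989, 226.729] pointing down, gripper open.
Joint ranges: [-164.97, 164.97], [-17.58, 116.51], [-87.97, 89.64], [11.32, 138.91], [-80.73, 260.73], [10.89, 115.49], [-147.41, 147.41]. Speed limits (degrees/s): [147.25, 147.25, 180, 180, 180, 180, 180].

### API

Orientations are given as a 3x3 rotation matrix whose columns are the frame's x, y, z axes.
In Python, from station import ctrl gives the robot as it stands.
- The arm moves only by the tool servo_tool, never from a script. Its argument "increments" is a list of rows, each a list of 7 numbers: the finger opening in mm, from 0 to 91.8, then the shift along the tool's x, y, z in mm, then the turn, a rotation vector about the tool's x, y, z in degrees. In form: [[hand, x, y, z, rx, ry, rz], ...]. A call has 1 to 12 rows; each row shifts and turns the commanded pose from where the row before left it, along the tool's axes as they then stand; what a row does not reach is not made up. A row lasts 1/8 s, in which the tool goes at most 62.5 mm and 10.7 degrees, less where a joint would pass 70% of its speed; a pose out of reach is approached as far as the arm can. A call is refused whole if a number of a shift passes 62.5 or a number of a turn 10.7, either way. A call with a gripper value outside its range is refused whole. The fingers move at their own pace and stop on an object; "squeeze" is the grip in N (left out, the last holds). Time passes only in rows, so rows that do not move let the fingers close. It gives the time, the measured TCP pose, the force, the opening and the grip force at its end, in the units of the state.
- ctrl.get_state(): the state, without advancing time (a new reading comes with each control period).
- ctrl.grab_frame(name): name is "scene" or "top" or "wrist"; returns the picture (420x560x3 uint8, red, green, blue); there is no depth.
- ctrl.camera_model(name): a dict with "fx", "fy", "cx", "cy" (pixels), "view" (4x4, takes a point from world to camera coordinates); the wrist camera has in their place "tool_from_camera" (4x4, takes a point from camera to tool coordinates, whose origin is the TCP and whose axes are the flange's). Camera axes: x right, y down, z forward; pixel columns grow to the right and rows downward; lengths in mm; the calibration is good to about 2 mm. A picture is of the moment at which its call begins: read the wrist's pose just before it. camera_model takes no time and is no camera call.
- ctrl.close_job(): hands the job in; it is judged then, once.
Trained networks look in the newest picture that a camera, given by its name, has taken for a name from the list of things; names that differ only in an ending like _2 or _b are one class to them, and where a whole thing is asked for, a point or a joint stands for the part that bears it (a point fixed in the world has none). Each returns a list of dicts, best first, with "confidence" (0 to 1); they miss things now and then, are a little off and sometimes report something else, mostly with a low value. They report only what shows in the picture. A call takes as long as a camera call. They do not tell look-alikes from the thing itself.
- ctrl.cut_out(camera, target): "pixels" (420x560 bool, what is visible of it) and "box" ([left, top, width, height] in pixels, round what is visible of it).
The state is a dict: "time": time; "joint_positions": joint angles; "qvel": joint speeds; "tau": joint torques, N m; "tool_pos": TCP position; "orientation": TCP orientation; "contact_force": force on the tool from outside, world axes, zero at the start; "moment": the same for the moment, N m; "gripper_width": finger opening in mm; "gripper_force": force on a finger pad.
Only numpy, scipy, OpenCV 4.12 (cv2) and the standard library are available. Lean on these libraries where they do the work, as an engineer would, in place of code of your own. Each camera call takes 0.05 s, during which the arm holds its last target. There are 200 camera calls.

## Working session

There is one attempt and no reset: what is moved stays moved. The work goes in short steps, Python scripts to look and compute and a tool call to move; the robot and the scene stay as the last step left them, time stands still between calls to the robot, and variables do not carry over. Pictures are saved under pics/ and viewed, at most 10 in all, crops included, and the job is handed in when it is done.

Besides the shell and the picture viewer there is one more tool, called after "Request:" as name(argument=value, ...), one argument or row to a line, values as JSON. servo_tool: Moves the arm, as the interface text tells. Its arguments: {"type":"object","properties":{"increments":{"type":"array"},"squeeze":{"type":"number"}},"required":["increments"]}

```bash
ls; mkdir -p pics; cat > h.py <<'E'
import numpy as np, cv2
from station import ctrl
def snap(n,f):
    im=ctrl.grab_frame(n); cv2.imwrite(f'pics/{f}.png',im[...,::-1]); return im
def proj(n,p,st=None):
    m=ctrl.camera_model(n); p=np.atleast_2d(p).astype(float)
    V=np.array(m['view']) if 'view' in m else np.linalg.inv(wristT(m,st))
    q=p@V[:3,:3].T+V[:3,3]
    return np.c_[m['fx']*q[:,0]/q[:,2]+m['cx'], m['fy']*q[:,1]/q[:,2]+m['cy']]
def wristT(m,st):
    T=np.eye(4);T[:3,:3]=st['orientation'];T[:3,3]=st['tool_pos']
    return T@np.array(m['tool_from_camera'])
def back(n,uv,z,st=None):
    m=ctrl.camera_model(n)
    T=np.linalg.inv(np.array(m['view'])) if 'view' in m else wristT(m,st)
    uv=np.atleast_2d(uv).astype(float)
    d=np.c_[(uv[:,0]-m['cx'])/m['fx'],(uv[:,1]-m['cy'])/m['fy'],np.ones(len(uv))]@T[:3,:3].T
    return T[:3,3]+d*((z-T[2,3])/d[:,2])[:,None]
E
python3 - <<'E'
from h import *
a=snap('scene','s0');b=snap('top','t0')
cv2.imwrite('pics/both.png',cv2.resize(np.vstack([a,b])[...,::-1],(0,0),fx=.71,fy=.71) if 0 else np.hstack([cv2.resize(a,(400,300)),cv2.resize(b,(400,300))])[...,::-1])
st=ctrl.get_state()
print({k:np.round(v,3).tolist() for k,v in st.items()})
for n in ('top','scene','wrist'): print(n,{k:np.round(v,3).tolist() for k,v in ctrl.camera_model(n).items()})
for c in ('scene','top'):
  for t in ('jar_teal','jar_red','jar_amber','mark_teal','cell','drawer_handle','wash_bottle','pump_bottle','machine'):
    print(c,t,[(round(d['confidence'],2),d['box']) for d in ctrl.cut_out(c,t)][:4])
E
```

```text
pics
{'time': 0.1, 'joint_positions': [88.821, 28.751, -24.454, 88.886, 12.651, 65.22, -12.051], 'qvel': [0.102, -0.195, 0.03, -0.205, -0.055, 0.067, -0.019], 'tau': [-0.012, -56.788, -5.838, -27.991, -0.069, 0.024, 0.0], 'tool_pos': [181.768, -623.395, 225.752], 'orientation': [[0.96, 0.28, -0.0], [0.28, -0.96, 0.002], [0.0, -0.002, -1.0]], 'contact_force': [0.796, -0.466, -0.446], 'moment': [0.013, -0.016, -0.046], 'gripper_force': 0.0, 'gripper_width': 92.03}
top {'fx': 480.237, 'fy': 480.237, 'cx': 285.453, 'cy': 212.78, 'view': [[0.015, -1.0, -0.021, -3.88], [-0.997, -0.013, -0.079, 568.748], [0.079, 0.022, -0.997, 1446.812], [0.0, 0.0, 0.0, 1.0]]}
scene {'fx': 400.848, 'fy': 400.848, 'cx': 275.953, 'cy': 212.676, 'view': [[-0.445, 0.895, 0.005, 252.641], [0.757, 0.379, -0.532, -340.526], [-0.479, -0.233, -0.846, 1493.895], [0.0, 0.0, 0.0, 1.0]]}
wrist {'fx': 332.535, 'fy': 332.535, 'cx': 281.88, 'cy': 206.32, 'tool_from_camera': [[-0.001, -0.963, -0.268, 72.313], [1.0, -0.001, -0.0, 0.057], [-0.0, -0.268, 0.963, -158.413], [0.0, 0.0, 0.0, 1.0]]}
scene jar_teal [(0.89, [405.3, 2
[... 532 characters left out ...]
_bottle [(0.86, [129.4, 177.0, 16.8, 29.4])]
scene machine [(0.54, [164.3, 134.5, 17.2, 29.4])]
top jar_teal [(0.78, [126.5, 206.7, 31.1, 24.3]), (0.74, [196.3, 231.6, 24.2, 25.6]), (0.54, [164.9, 236.1, 21.4, 14.0])]
top jar_red [(0.83, [251.7, 168.3, 121.6, 93.9])]
top jar_amber [(0.91, [252.3, 169.2, 121.0, 93.3])]
top mark_teal [(0.74, [197.7, 236.6, 18.9, 14.7]), (0.72, [161.6, 238.7, 17.1, 10.6]), (0.65, [129.2, 207.0, 16.0, 22.2])]
top cell [(0.82, [251.3, 168.4, 123.7, 95.5])]
top drawer_handle [(0.72, [249.3, 170.9, 125.4, 92.2])]
top wash_bottle [(0.92, [150.2, 139.0, 41.6, 44.0])]
top pump_bottle [(0.79, [426.4, 185.9, 23.1, 15.5])]
top machine [(0.92, [424.3, 251.9, 47.5, 31.6])]
```

```bash
python3 - <<'E'
import cv2,numpy as np
t=cv2.imread('pics/t0.png');s=cv2.imread('pics/s0.png')
a=cv2.resize(t[120:300,100:500],(800,360),interpolation=cv2.INTER_CUBIC)
b=cv2.resize(s[120:350,110:460],(365,240),interpolation=cv2.INTER_CUBIC)
c=np.zeros((600,800,3),np.uint8);c[:360]=a;c[360:,:365]=b
c[360:,370:770]=cv2.resize(t[200:265,115:225],(400,240),interpolation=cv2.INTER_CUBIC)
cv2.imwrite('pics/v1.png',c)
E
```

```text
(no output)
```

View pics/v1.png

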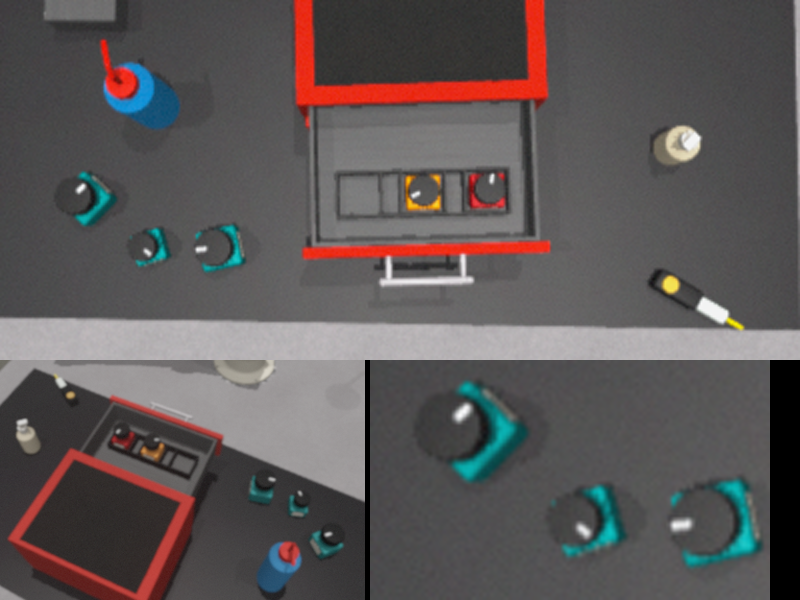

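```bash
python3 - <<'E'
from h import *
im=cv2.imread('pics/t0.png')
hsv=cv2.cvtColor(im,cv2.COLOR_BGR2HSV)
m=cv2.inRange(hsv,(80,110,50),(98,255,255))
n,l,s,c=cv2.connectedComponentsWithStats(m)
for i in range(1,n):
    if s[i][4]<20: continue
    ys,xs=np.where(l==i); p=back('top',np.c_[xs,ys],20)[:,:2].astype(np.float32)
    r=cv2.minAreaRect(p); print('teal',s[i].tolist(),np.round(r[0],0),np.round(r[1],0),round(r[2],1))
f=lambda u,v:(100+u/2,120+v/2)
print('caps A,B,C z72',back('top',[(115+450/3.64,200+428/3.69),(115+576/3.64-101.6,200+520/3.69),(115+706/3.64-101.6,200+522/3.69)],72).round())
print('amber,red',back('top',[f(424,190),f(488,188)],182).round())
print('cell rim',back('top',[f(338,173),f(381,173),f(381,217),f(338,217)],135).round())
print('front top edge',back('top',[f(304,250),f(548,243)],188).round())
print('handle',back('top',[f(382,282),f(472,280)],150).round())
print('chest',back('top',[f(298,103),f(546,98)],200).round())
print('wash',back('top',[f(150,110)],128).round(),'pump',back('top',[f(675,148)],60).round())
E
```

```text
teal [137, 206, 21, 27, 228] [544. 443.] [71. 65.] 46.7
teal [201, 232, 22, 24, 160] [471. 234.] [64. 66.] 13.3
teal [168, 234, 17, 19, 127] [473. 342.] [50. 52.] 15.9
caps A,B,C z72 [[262. 135.  72.]
 [187. 329.  72.]
 [187. 224.  72.]]
amber,red [[ 551.  -72.  182.]
 [ 555. -159.  182.]]
cell rim [[577.  48. 135.]
 [578. -13. 135.]
 [516. -13. 135.]
 [515.  47. 135.]]
front top edge [[ 467.   89.  188.]
 [ 481. -239.  188.]]
handle [[ 425.  -16.  150.]
 [ 429. -141.  150.]]
chest [[ 666.  101.  200.]
 [ 676. -234.  200.]]
wash [[665. 320. 128.]] pump [[ 628. -448.   60.]]
```

```bash
cat >> h.py <<'E'
def psi(st): R=np.array(st['orientation']); return np.degrees(np.arctan2(R[1,0],R[0,0]))
def plan(goal,gpsi,hand,arc=False,start=None,spd=58,rot=10):
    """rows from start (pos,psi) to goal, tool down; arc: polar interpolation"""
    st=ctrl.get_state(); p0,a0=start or (np.array(st['tool_pos']),psi(st)); goal=np.array(goal,float)
    pol=lambda p:np.array([np.hypot(p[0],p[1]),np.arctan2(p[1],p[0]),p[2]])
    car=lambda q:np.array([q[0]*np.cos(q[1]),q[0]*np.sin(q[1]),q[2]])
    q0,q1=pol(p0),pol(goal)
    L=np.hypot(max(q0[0],q1[0])*abs(q1[1]-q0[1]),np.linalg.norm((q1-q0)[[0,2]])) if arc else np.linalg.norm(goal-p0)
    n=int(np.ceil(max(L/spd,abs(gpsi-a0)/rot,1)));p,a=np.array(p0,float),a0;rows=[]
    for i in range(1,n+1):
        t=i/n; w=car(q0+(q1-q0)*t) if arc else p0+(goal-p0)*t; b=a0+(gpsi-a0)*t
        c,s=np.cos(np.radians(a)),np.sin(np.radians(a)); R=np.array([[c,s,0],[s,-c,0],[0,0,-1]])
        d=np.round(R.T@(w-p)); rz=np.round(a-b,1); p=p+R@d; a-=rz
        rows.append([hand,*[int(x) for x in d],0,0,float(rz)])
    print(str(rows).replace(' ','')); return p,a
E
python3 - <<'E'
from h import *
print(plan((472,342,250),90,92,arc=True))
p,a=plan((182,-623,330),16.3,91)
p,a=plan((472,342,200),90,91,arc=True,start=(p,a)); print(p,a)
E
```

```text
[[92,56,-5,-1,0,0,-3.4],[92,56,-8,-1,0,0,-3.3],[92,55,-8,-1,0,0,-3.4],[92,55,-10,-1,0,0,-3.3],[92,54,-12,-1,0,0,-3.4],[92,54,-13,-1,0,0,-3.3],[92,53,-15,-1,0,0,-3.4],[92,52,-16,-1,0,0,-3.3],[92,51,-17,-2,0,0,-3.4],[92,51,-19,-1,0,0,-3.3],[92,50,-20,-1,0,0,-3.4],[92,49,-22,-1,0,0,-3.3],[92,48,-23,-1,0,0,-3.4],[92,47,-24,-1,0,0,-3.3],[92,47,-25,-1,0,0,-3.4],[92,45,-27,-1,0,0,-3.3],[92,44,-27,-1,0,0,-3.4],[92,44,-29,-1,0,0,-3.3],[92,42,-30,-1,0,0,-3.4],[92,41,-31,-1,0,0,-3.3],[92,40,-32,-1,0,0,-3.4],[92,39,-33,-1,0,0,-3.3]]
(array([471.66326256, 342.11229661, 249.75422533]), np.float64(89.96213459850244))
[[91,0,0,-52,0,0,-0.0],[91,0,-1,-51,0,0,-0.0]]
[[91,56,-5,6,0,0,-3.4],[91,56,-7,6,0,0,-3.3],[91,55,-9,6,0,0,-3.4],[91,55,-10,6,0,0,-3.3],[91,54,-12,5,0,0,-3.4],[91,53,-13,6,0,0,-3.3],[91,53,-14,6,0,0,-3.4],[91,52,-16,6,0,0,-3.3],[91,52,-18,6,0,0,-3.4],[91,51,-19,6,0,0,-3.3],[91,49,-20,6,0,0,-3.4],[91,49,-21,6,0,0,-3.3],[91,49,-23,6,0,0,-3.4],[91,47,-24,6,0,0,-3.3],[91,46,-25,5,0,0,-3.4],[91,45,-27,6,0,0,-3.3],[91,45,-27,6,0,0,-3.4],[91,43,-29,6,0,0,-3.3],[91,42,-30,6,0,0,-3.4],[91,41,-31,6,0,0,-3.3],[91,40,-32,6,0,0,-3.4],[91,39,-32,6,0,0,-3.3]]
[472.44219445 341.61524972 199.75422533] 89.96213459850244
```

Candidates for the teal jar in the top image: A (140,219), body about 65 mm; B (175,243), body about 50 mm; C (209,243), body about 63 mm. The description says 48 mm, so B is the likely one, and I'll check it in a close crop.

Request:
servo_tool(
  increments=[
    [91,0,0,-52,0,0,0],
    [91,0,-1,-51,0,0,0],
    [91,56,-5,0,0,0,-3.4],
    [91,56,-7,0,0,0,-3.3],
    [91,55,-9,0,0,0,-3.4],
    [91,55,-10,0,0,0,-3.3],
    [91,54,-12,0,0,0,-3.4],
    [91,53,-13,0,0,0,-3.3],
    [91,53,-14,0,0,0,-3.4],
    [91,52,-16,0,0,0,-3.3],
    [91,52,-18,0,0,0,-3.4],
    [91,51,-19,0,0,0,-3.3],
  ],
)

```text
time: 2.5
tool_pos: [566.8, -248.5, 329.8]
orientation: [[0.645, 0.765, 0.0], [0.765, -0.645, -0.0], [0.0, 0.0, -1.0]]
contact_force: [-0.5, 0.4, -0.1]
gripper_width: 90.6
gripper_force: 0.0
```

Request:
servo_tool(
  increments=[
    [91,49,-20,0,0,0,-3.4],
    [91,49,-21,0,0,0,-3.3],
    [91,49,-23,0,0,0,-3.4],
    [91,47,-24,0,0,0,-3.3],
    [91,46,-25,0,0,0,-3.4],
    [91,45,-27,0,0,0,-3.3],
    [91,45,-27,0,0,0,-3.4],
    [91,43,-29,5,0,0,-3.3],
    [91,42,-30,20,0,0,-3.4],
    [91,41,-31,30,0,0,-3.3],
    [91,40,-32,40,0,0,-3.4],
    [91,39,-32,35,0,0,-3.3],
  ],
)

```text
time: 4.0
tool_pos: [472.9, 341.0, 200.2]
orientation: [[-0.0, 1.0, 0.001], [1.0, 0.0, 0.0], [0.0, 0.001, -1.0]]
contact_force: [0.6, 0.1, 0.0]
gripper_width: 91.2
gripper_force: 0.0
```

```bash
python3 - <<'E'
from h import *
st=ctrl.get_state(); print(st['time'],np.round(st['joint_positions'],1),np.round(st['tool_pos'],1),psi(st),np.round(st['moment'],3))
im=snap('wrist','w1')
for d in ctrl.cut_out('wrist','jar_teal'): 
    b=d['box']; c=(b[0]+b[2]/2,b[1]+b[3]/2); print(round(d['confidence'],2),np.round(b),back('wrist',c,45,st).round())
for d in ctrl.cut_out('wrist','mark_teal'): print('m',round(d['confidence'],2),np.round(d['box']))
E
```

```text
4.0 [  1.4  31.2 -53.7  99.7  27.9  63.5 -61.2] [472.9 341.  200.2] 90.02544867596829 [ 0.005 -0.135 -0.022]
0.91 [247. 242.  62.  98.] [[469. 233.  45.]]
0.77 [313.  31.  98. 100.] [[545. 441.  45.]]
m 0.71 [250. 305.  61.  33.]
m 0.63 [335.  34.  76.  83.]
m 0.56 [254. 168.  50.  48.]
```

View pics/w1.png

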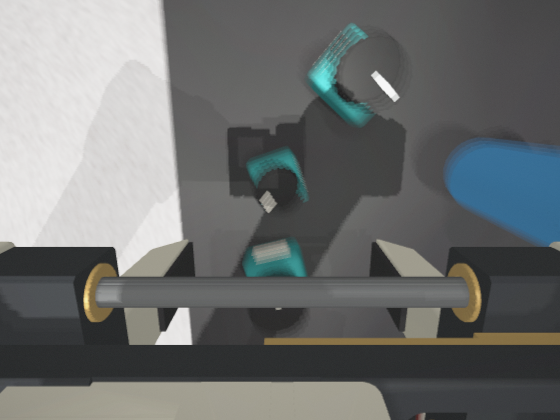

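```bash
python3 - <<'E'
from h import *
st=ctrl.get_state(); im=cv2.imread('pics/w1.png')
c=im[10:300,220:420]; c=cv2.convertScaleAbs(cv2.resize(c,(552,800)[:2] if 0 else (414,600),interpolation=cv2.INTER_CUBIC),alpha=2.2,beta=10)
cv2.imwrite('pics/v2.png',c)
hsv=cv2.cvtColor(im,cv2.COLOR_BGR2HSV); m=cv2.inRange(hsv,(80,90,40),(98,255,255))
n,l,s,_=cv2.connectedComponentsWithStats(m)
for i in range(1,n):
    if s[i][4]<150: continue
    ys,xs=np.where(l==i); p=back('wrist',np.c_[xs,ys],32,st)[:,:2].astype(np.float32); r=cv2.minAreaRect(p); print(s[i].tolist(),np.round(r[0]),np.round(r[1]),r[2])
E
```

```text
[309, 52, 62, 73, 1585] [525. 434.] [33. 67.] 47.03400802612305
[247, 149, 60, 49, 1058] [464. 351.] [48. 52.] 18.851469039916992
[243, 240, 64, 37, 1248] [462. 266.] [68. 42.] 0.4028528928756714
```

View pics/v2.png

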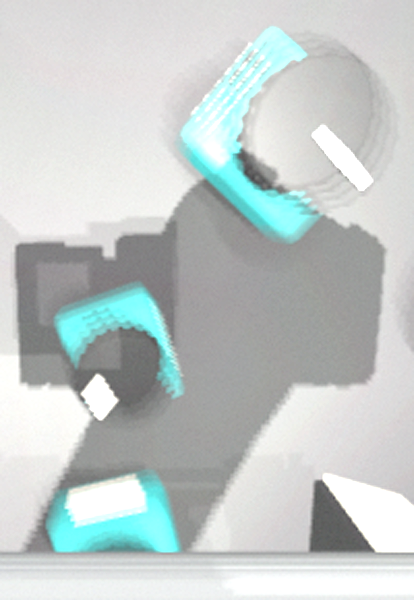

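```bash
cat >> h.py <<'E'
from scipy.optimize import minimize
def jar_mask(cam,st,x,y,yaw,s,z0=0,k=4):
    c,sn=np.cos(yaw),np.sin(yaw); h=24*s
    body=[(x+c*a-sn*b,y+sn*a+c*b,z0+z*s) for a in(-h,h) for b in(-h,h) for z in(0,34)]if 0 else [(x+c*a-sn*b,y+sn*a+c*b,z0+z*s) for a in(-h,h) for b in(-h,h) for z in(0,34)]
    t=np.linspace(0,2*np.pi,40); cyl=lambda r,z1,z2:[(x+r*s*np.cos(u),y+r*s*np.sin(u),z0+z*s) for u in t for z in(z1,z2)]
    m=np.zeros((420*k,560*k),np.uint8)
    for P,v in((body,255),(cyl(21,50,72),0)):
        cv2.fillConvexPoly(m,cv2.convexHull(np.round(proj(cam,P,st)*k).astype(np.int32)),v)
    return cv2.resize(m,(560,420),interpolation=cv2.INTER_AREA)/255.
def fit(cam,st,mask,x,y,yaw,s,z0=0,fixs=False):
    ys,xs=np.where(mask);r=(slice(max(ys.min()-25,0),ys.max()+25),slice(max(xs.min()-25,0),xs.max()+25));M=mask[r].astype(float)
    g=lambda p:np.abs(jar_mask(cam,st,x+10*p[0],y+10*p[1],yaw+.2*p[2],s if fixs else s*(1+.2*p[3]),z0)[r]-M).sum()
    o=minimize(g,np.zeros(4),method='Nelder-Mead',options=dict(initial_simplex=np.vstack([np.zeros(4),np.eye(4)]),maxfev=250))
    p=o.x; return np.round([x+10*p[0],y+10*p[1],np.degrees(yaw+.2*p[2]),s*(1+.2*p[3]),o.fun/M.sum()],2)
def teal(im,v=40): return cv2.inRange(cv2.cvtColor(im,cv2.COLOR_BGR2HSV),(80,90,v),(98,255,255))>0
E
python3 - <<'E'
from h import *
st=ctrl.get_state()
for cam,f in(('wrist','w1'),('top','t0')):
    im=cv2.imread(f'pics/{f}.png'); n,l,s,_=cv2.connectedComponentsWithStats(teal(im).astype(np.uint8))
    for i in range(1,n):
        if s[i][4]<100 or (cam=='wrist' and s[i][1]>230): continue
        q=back(cam,(s[i][0]+s[i][2]/2,s[i][1]+s[i][3]/2),34,st)[0]
        for s0 in(.9,1.2): print(cam,s[i].tolist(),fit(cam,st,l==i,q[0],q[1],.3 if q[0]<520 else .8,s0))
E
```

```text
wrist [348, 25, 18, 17, 149] [565.82 409.97  46.41   1.18   1.  ]
wrist [348, 25, 18, 17, 149] [520.24 467.86  60.88   1.52   1.  ]
wrist [309, 52, 62, 73, 1585] [5.3857e+02 4.4785e+02 4.3720e+01 1.3300e+00 3.3000e-01]
wrist [309, 52, 62, 73, 1585] [5.3838e+02 4.4779e+02 4.4150e+01 1.3300e+00 3.3000e-01]
wrist [247, 149, 60, 49, 1058] [4.6414e+02 3.4918e+02 1.9660e+01 9.7000e-01 3.1000e-01]
wrist [247, 149, 60, 49, 1058] [4.6402e+02 3.4949e+02 1.9900e+01 9.6000e-01 3.1000e-01]
top [137, 206, 22, 27, 237] [5.421e+02 4.416e+02 4.840e+01 1.210e+00 1.700e-01]
top [137, 206, 22, 27, 237] [5.4237e+02 4.4141e+02 4.8290e+01 1.2000e+00 1.7000e-01]
top [201, 232, 22, 24, 169] [4.6937e+02 2.3419e+02 1.6300e+01 1.2200e+00 2.6000e-01]
top [201, 232, 22, 24, 169] [4.6941e+02 2.3421e+02 1.6380e+01 1.2100e+00 2.5000e-01]Traceback (most recent call last):
  File "<stdin>", line 8, in <module>
  File "h.py", line 46, in fit
    o=minimize(g,np.zeros(4),method='Nelder-Mead',options=dict(initial_simplex=np.vstack([np.zeros(4),np.eye(4)]),maxfev=250))
    res = _minimize_neldermead(fun, x0, args, callback, bounds=bounds,
                               **options)
    fxr = func(xr)
    fx = function(np.copy(x), *(wrapper_args + args))
  File "h.py", line 45, in <lambda>
    g=lambda p:np.abs(jar_mask(cam,st,x+10*p[0],y+10*p[1],yaw+.2*p[2],s if fixs else s*(1+.2*p[3]),z0)[r]-M).sum()
                      ~~~~~~~~^^^^^^^^^^^^^^^^^^^^^^^^^^^^^^^^^^^^^^^^^^^^^^^^^^^^^^^^^^^^^^^^^^^^^^^^
  File "h.py", line 41, in jar_mask
    cv2.fillConvexPoly(m,cv2.convexHull(np.round(proj(cam,P,st)*k).astype(np.int32)),v)
                                                 ~~~~^^^^^^^^^^
  File "h.py", line 6, in proj
    m=ctrl.camera_model(n); p=np.atleast_2d(p).astype(float)
ValueError: time passes only in moves, steps and waits
```

B has scale about 0.97, while A and C come out at about 1.2, so B is the jar. The picture was blurred by motion, so I'm re-measuring with the arm at rest.

```bash
python3 - <<'E'
s=open('h.py').read().replace("m=ctrl.camera_model(n)","m=CM(n)").replace("def snap","from functools import lru_cache\n@lru_cache\ndef CM(n): return ctrl.camera_model(n)\ndef snap",1)
open('h.py','w').write(s)
E
python3 - <<'E'
from h import *
st=ctrl.get_state();print(st['time'],st['tool_pos'],psi(st))
im=snap('wrist','w2')[...,::-1].copy(); n,l,s,_=cv2.connectedComponentsWithStats(teal(im).astype(np.uint8))
for i in range(1,n):
    if s[i][4]<400 or s[i][1]>230: continue
    q=back('wrist',(s[i][0]+s[i][2]/2,s[i][1]+s[i][3]/2),34,st)[0]
    print(s[i].tolist(),fit('wrist',st,l==i,q[0],q[1],.3 if q[0]<520 else .8,1.))
im=cv2.imread('pics/t0.png');n,l,s,_=cv2.connectedComponentsWithStats(teal(im).astype(np.uint8))
for i in range(1,n):
    if 100<s[i][4]<160: print('top',fit('top',None,l==i,470,342,.3,1.))
# drawer jars in top
hs=cv2.cvtColor(im,cv2.COLOR_BGR2HSV)
for nm,a,b,x,y in(('amber',(12,140,90),(30,255,255),549,-72),('red',(0,100,40),(8,255,255),553,-161)):
    m=cv2.inRange(hs,a,b)>0; w=np.zeros_like(m); u,v=proj('top',[(x,y,150)])[0].astype(int); w[v-14:v+14,u-14:u+14]=1
    print(nm,fit('top',None,m&w,x,y,.04,1.,110,True))
for d in ctrl.cut_out('wrist','mark_teal'): print(d['box'],d['confidence'])
E
```

```text
4.15 [469.59043584 342.26553532 199.67833428] 90.36864606367816
[318, 34, 64, 97, 1690] [5.4577e+02 4.4026e+02 4.7680e+01 1.2400e+00 1.3000e-01]
[256, 156, 58, 49, 847] [4.7274e+02 3.4240e+02 1.8330e+01 9.8000e-01 1.1000e-01]
top [4.7035e+02 3.4285e+02 1.9940e+01 9.4000e-01 1.6000e-01]
amber [ 5.5212e+02 -7.1680e+01  1.9100e+00  1.1300e+00  2.8000e-01]
red [ 556.06 -163.33    1.85    1.05    1.91]
[340.6, 34.0, 79.1, 87.0] 0.77
[253.5, 307.9, 62.2, 28.3] 0.73
[256.4, 169.3, 50.6, 50.0] 0.57
```

Request:
servo_tool(
  increments=[
    [66,0,2.5,20,0,0,-10],
    [66,0,0,20,0,0,-10],
    [66,0,0,20,0,0,-10],
    [66,0,0,20,0,0,-10],
    [66,0,0,40,0,0,0],
    [66,0,0,26,0,0,0],
    [66,0,0,10,0,0,0],
    [66,0,0,0,0,0,0],
  ],
)

```text
time: 5.25
tool_pos: [477.1, 339.2, 45.6]
orientation: [[-0.641, 0.768, 0.001], [0.768, 0.641, -0.0], [-0.001, 0.0, -1.0]]
contact_force: [0.2, 0.2, 0.2]
gripper_width: 65.7
gripper_force: 0.0
```

```bash
python3 - <<'E'
from h import *
st=ctrl.get_state();print(st['time'],np.round(st['joint_positions'],1),st['tool_pos'],psi(st),st['moment'],st['contact_force'])
E
```

```text
5.25 [  0.2  46.1 -52.8 104.7  45.7  53.3 -33.9] [477.13503454 339.23616747  45.56809466] 129.84178700075307 [ 0.00117151 -0.12470785  0.02972209] [0.16495314 0.24413105 0.19288479]
```

Request:
servo_tool(
  increments=[
    [66,0,0,0,0,0,0],
  ],
)

```text
time: 5.38
tool_pos: [477.2, 340.4, 46.7]
orientation: [[-0.642, 0.767, 0.002], [0.767, 0.642, 0.001], [-0.0, 0.002, -1.0]]
contact_force: [-0.5, -0.5, 0.4]
gripper_width: 66.1
gripper_force: 0.0
```

```bash
python3 - <<'E'
from h import *
st=ctrl.get_state();print(st['time'],st['tool_pos'],psi(st),np.round(st['qvel'],2))
im=snap('wrist','w3')[...,::-1].copy()
cv2.imwrite('pics/v3.png',cv2.convertScaleAbs(im,alpha=1.8,beta=10))
E
```

```text
5.375 [477.15352212 340.40452828  46.68753762] 129.91810364395755 [-0.18 -0.12 -0.17  0.16  0.07 -0.07 -0.17]
```

View pics/v3.png

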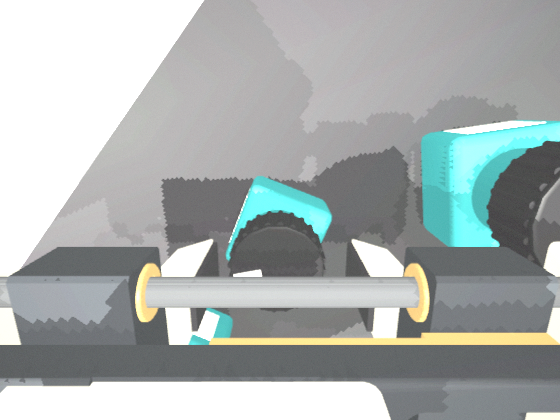

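```bash
python3 - <<'E'
from h import *
st=ctrl.get_state()
print(back('wrist',[(277,268),(277,262)],72,st).round(1)); 
print(proj('wrist',[(472,342.4,72),(477.1,340.4,72)],st).round())
m=teal(cv2.imread('pics/w3.png'));m[:,380:]=0;m[270:]=0
print(fit('wrist',st,m,474,342,.32,1.,0,True))
E
```

```text
[[470.8 344.4  72. ]
 [469.  346.6  72. ]]
[[276. 273.]
 [282. 283.]]
[4.7194e+02 3.4274e+02 1.8340e+01 1.1400e+00 1.1000e-01]
```

Request:
servo_tool(
  increments=[
    [66,5,-2.5,3,0,0,0],
    [66,0,0,0,0,0,0],
    [30,0,0,0,0,0,0],
    [30,0,0,0,0,0,0],
    [30,0,0,0,0,0,0],
  ],
  squeeze=40,
)

```text
time: 6.05
tool_pos: [471.2, 342.5, 42.4]
orientation: [[-0.642, 0.766, 0.001], [0.766, 0.642, 0.001], [0.0, 0.001, -1.0]]
contact_force: [1.1, 0.3, -1.0]
gripper_width: 41.1
gripper_force: 40.1
```

```bash
python3 - <<'E'
from h import *
st=ctrl.get_state();print(st['time'],st['tool_pos'],psi(st),st['moment'],st['gripper_width'])
p,a=plan((472,342,150),130,30,start=((472,342.7,43),130))
p,a=plan((547,18,240),114,30,start=(p,a),spd=45)
E
```

```text
6.05 [471.23788229 342.47402135  42.43414287] 129.95948891977045 [ 0.04687198 -0.19768596  0.00169558] 41.07074030216989
[[30,0,0,-54,0,0,0.0],[30,-1,0,-53,0,0,0.0]]
[[30,-37,-19,-11,0,0,2.0],[30,-38,-18,-12,0,0,2.0],[30,-38,-16,-11,0,0,2.0],[30,-39,-15,-11,0,0,2.0],[30,-39,-13,-11,0,0,2.0],[30,-40,-13,-12,0,0,2.0],[30,-40,-10,-11,0,0,2.0],[30,-40,-10,-11,0,0,2.0]]
```

Request:
servo_tool(
  increments=[
    [30,0,0,-30,0,0,0],
    [30,0,0,-55,0,0,0],
    [30,0,0,-55,0,0,0],
    [30,-37,-19,-40,0,0,2],
    [30,-38,-18,-27,0,0,2],
    [30,-38,-16,0,0,0,2],
    [30,-39,-15,0,0,0,2],
    [30,-39,-13,0,0,0,2],
    [30,-40,-13,0,0,0,2],
    [30,-40,-10,0,0,0,2],
    [30,-40,-10,0,0,0,2],
    [30,0,0,0,0,0,0],
  ],
)

```text
time: 7.55
tool_pos: [545.0, 13.2, 248.3]
orientation: [[-0.399, 0.917, -0.002], [0.917, 0.399, -0.002], [-0.001, -0.002, -1.0]]
contact_force: [-0.1, 0.4, -2.8]
gripper_width: 41.3
gripper_force: 40.0
```

Request:
servo_tool(
  increments=[
    [30,0,0,0,0,0,0],
  ],
)

```text
time: 7.68
tool_pos: [544.2, 18.7, 249.0]
orientation: [[-0.406, 0.914, -0.001], [0.914, 0.406, 0.001], [0.001, -0.0, -1.0]]
contact_force: [-0.8, 0.3, -2.0]
gripper_width: 41.3
gripper_force: 40.0
```

```bash
python3 - <<'E'
from h import *
st=ctrl.get_state();print(st['time'],st['tool_pos'],psi(st),st['contact_force'],st['gripper_width'],np.round(st['joint_positions'],1))
a=snap('wrist','w4');b=snap('top','t1'); 
A=cv2.convertScaleAbs(cv2.resize(a,(480,360)),alpha=1.6,beta=10); B=cv2.resize(b[150:285,235:395],(427,360),interpolation=cv2.INTER_CUBIC)
cv2.imwrite('pics/v4.png',np.hstack([A,B])[:,:,::-1][:,:800])
E
```

```text
7.675 [544.20711246  18.71092402 249.02438446] 113.97370140178035 [-0.76232811  0.25414036 -2.04450632] 41.33580946831002 [ 44.9  27.7 -65.  101.9  27.   68.   -4.1]
```

View pics/v4.png

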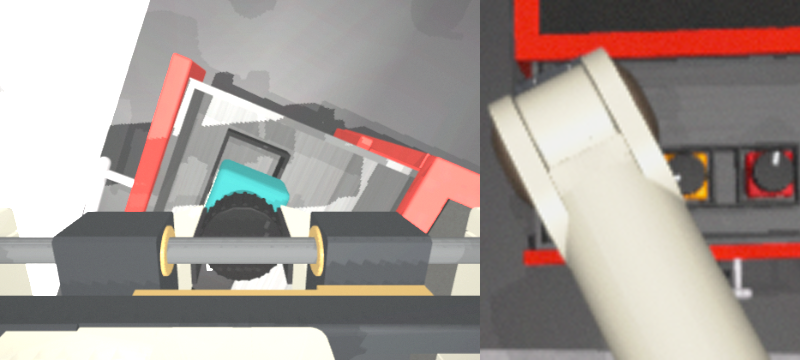

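```bash
python3 - <<'E'
from h import *
st=ctrl.get_state()
p=back('wrist',[(267,152),(339.5,181)],135,st);print(p.round(1)); d=p[1]-p[0]; print(np.linalg.norm(d),np.degrees(np.arctan2(d[1],d[0])))
im=cv2.imread('pics/w4.png'); m=teal(im); print(fit('wrist',st,m,545,18,.04,1.,206.5,True))
c=im[130:240,230:360]; cv2.imwrite('pics/v5.png',cv2.convertScaleAbs(cv2.resize(c,(780,660)[:2],interpolation=cv2.INTER_CUBIC)[:600],alpha=2,beta=10))
E
```

```text
[[516.1  53.3 135. ]
 [580.8  55.9 135. ]]
64.77769878278971 2.278566782402505
[5.446e+02 1.930e+01 4.480e+00 1.120e+00 2.000e-01]
```

View pics/v5.png

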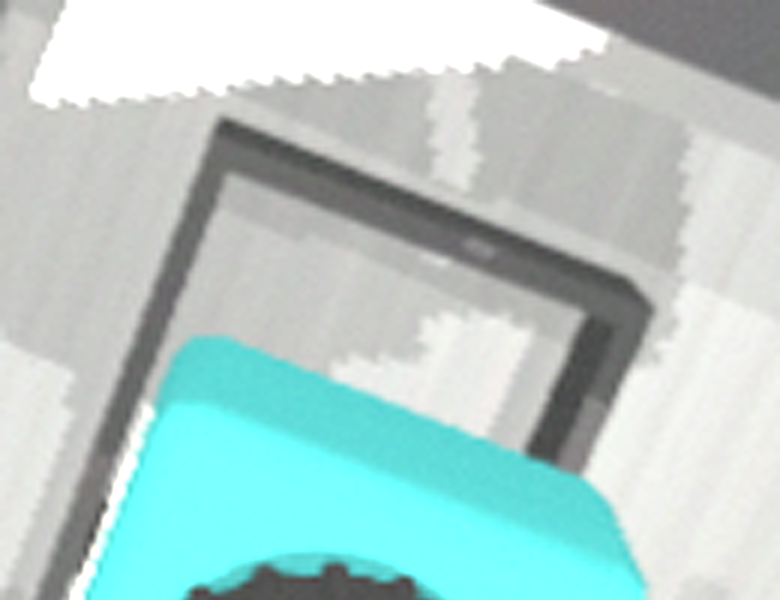

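Request:
servo_tool(
  increments=[
    [30,-1.2,3.3,20,0,0,2],
    [30,0,0,30,0,0,0],
    [30,0,0,12,0,0,0],
    [30,0,0,0,0,0,0],
    [30,0,0,0,0,0,0],
  ],
)

```text
time: 8.4
tool_pos: [548.9, 19.2, 188.3]
orientation: [[-0.375, 0.927, 0.002], [0.927, 0.375, 0.0], [-0.0, 0.002, -1.0]]
contact_force: [0.5, 0.3, -1.1]
gripper_width: 41.3
gripper_force: 40.0
```

Request:
servo_tool(
  increments=[
    [30,0,0,14,0,0,0],
    [30,0,0,14,0,0,0],
    [30,0,0,6,0,0,0],
    [30,0,0,0,0,0,0],
  ],
)

```text
time: 8.9
tool_pos: [548.1, 18.5, 152.8]
orientation: [[-0.374, 0.927, -0.0], [0.927, 0.374, 0.0], [0.0, -0.0, -1.0]]
contact_force: [-0.7, 0.2, -2.1]
gripper_width: 41.1
gripper_force: 40.0
```

Request:
servo_tool(
  increments=[
    [30,0,0,2,0,0,0],
    [30,0,0,0,0,0,0],
  ],
)

```text
time: 9.15
tool_pos: [549.0, 18.7, 152.2]
orientation: [[-0.374, 0.927, 0.002], [0.927, 0.374, -0.0], [-0.001, 0.001, -1.0]]
contact_force: [0.3, -0.1, 5.3]
gripper_width: 41.2
gripper_force: 40.0
```

```bash
cat > m.py <<'E'
from h import *
st=ctrl.get_state();print(st['time'],np.round(st['tool_pos'],1),'psi',round(psi(st),1),'M',np.round(st['moment'],3),'F',np.round(st['contact_force'],1),'q',np.round(st['joint_positions'],0),'tau7',round(st['tau'][6],3),'g',round(st['gripper_width'],1))
E
python3 m.py
```

```text
9.15 [549.   18.7 152.2] psi 112.0 M [-0.101  0.133  0.008] F [ 0.3 -0.1  5.3] q [ 40.  34. -59. 107.  34.  59. -11.] tau7 -0.007 g 41.2
```

Request:
servo_tool(
  increments=[
    [30,0,0,0,0,0,8],
    [30,0,0,0,0,0,8],
    [30,0,0,0,0,0,0],
  ],
)

```text
time: 9.52
tool_pos: [548.8, 18.7, 152.1]
orientation: [[-0.105, 0.994, 0.002], [0.994, 0.105, -0.001], [-0.001, 0.001, -1.0]]
contact_force: [-0.6, -0.1, 5.1]
gripper_width: 40.8
gripper_force: 40.0
```

```bash
python3 m.py
```

```text
9.525 [548.8  18.7 152.1] psi 96.0 M [-0.059  0.202 -0.003] F [-0.6 -0.1  5.1] q [ 37.  32. -55. 107.  31.  57. -25.] tau7 -0.708 g 40.8
```

Request:
servo_tool(
  increments=[
    [30,0,0,0,0,0,5],
    [30,0,0,0,0,0,5],
    [30,0,0,0,0,0,0],
    [30,0,0,0,0,0,0],
  ],
)

```text
time: 10.02
tool_pos: [548.7, 18.7, 152.0]
orientation: [[0.067, 0.998, 0.001], [0.998, -0.067, -0.0], [-0.0, 0.001, -1.0]]
contact_force: [-1.4, -0.4, 7.6]
gripper_width: 41.3
gripper_force: 40.0
```

```bash
python3 m.py
```

```text
10.025 [548.7  18.7 152. ] psi 86.2 M [-0.024  0.367  0.046] F [-1.4 -0.4  7.6] q [ 36.  31. -53. 107.  30.  57. -34.] tau7 -0.037 g 41.3
```

Request:
servo_tool(
  increments=[
    [30,0,0,0,0,0,5],
    [30,0,0,0,0,0,5],
    [30,0,0,0,0,0,0],
    [30,0,0,0,0,0,0],
  ],
)

```text
time: 10.52
tool_pos: [548.8, 18.8, 152.1]
orientation: [[0.239, 0.971, 0.001], [0.971, -0.239, -0.0], [0.0, 0.001, -1.0]]
contact_force: [-1.1, -0.5, 7.6]
gripper_width: 41.4
gripper_force: 40.0
```

```bash
python3 m.py
```

```text
10.525 [548.8  18.8 152.1] psi 76.2 M [0.007 0.424 0.015] F [-1.1 -0.5  7.6] q [ 34.  30. -50. 107.  28.  56. -42.] tau7 -0.037 g 41.4
```

Request:
servo_tool(
  increments=[
    [30,0,0,0,0,0,5],
    [30,0,0,0,0,0,5],
    [30,0,0,0,0,0,0],
    [30,0,0,0,0,0,0],
  ],
)

```text
time: 11.02
tool_pos: [548.7, 18.5, 152.0]
orientation: [[0.404, 0.915, 0.001], [0.915, -0.404, -0.0], [0.0, 0.001, -1.0]]
contact_force: [-1.5, -1.1, 7.2]
gripper_width: 41.4
gripper_force: 40.0
```

```bash
python3 m.py
```

```text
11.025 [548.7  18.5 152. ] psi 66.2 M [-0.091  0.454  0.089] F [-1.5 -1.1  7.2] q [ 33.  29. -48. 107.  26.  55. -51.] tau7 -0.068 g 41.4
```

Request:
servo_tool(
  increments=[
    [30,0,0,0,0,0,6],
    [30,0,0,0,0,0,0],
    [30,0,0,0,0,0,0],
  ],
)

```text
time: 11.4
tool_pos: [548.8, 18.6, 152.0]
orientation: [[0.497, 0.868, 0.001], [0.868, -0.497, -0.0], [0.0, 0.001, -1.0]]
contact_force: [-2.3, -0.5, 7.2]
gripper_width: 41.2
gripper_force: 40.0
```

```bash
python3 m.py
```

```text
11.4 [548.8  18.6 152. ] psi 60.2 M [-0.024  0.464  0.139] F [-2.3 -0.5  7.2] q [ 32.  29. -47. 107.  25.  55. -56.] tau7 -0.157 g 41.2
```

Request:
servo_tool(
  increments=[
    [30,0,0,0,0,0,4.5],
    [30,0,0,0,0,0,0],
    [30,0,0,0,0,0,0],
  ],
)

```text
time: 11.78
tool_pos: [548.9, 18.7, 152.0]
orientation: [[0.563, 0.826, 0.001], [0.826, -0.563, -0.0], [0.001, 0.001, -1.0]]
contact_force: [0.0, -1.2, 6.6]
gripper_width: 41.0
gripper_force: 40.0
```

```bash
python3 m.py
```

```text
11.775 [548.9  18.7 152. ] psi 55.7 M [0.035 0.327 0.219] F [ 0.  -1.2  6.6] q [ 31.  29. -46. 107.  25.  55. -60.] tau7 -0.265 g 41.0
```

Request:
servo_tool(
  increments=[
    [30,0,0,0,0,0,2],
    [30,0,0,0,0,0,0],
  ],
)

```text
time: 12.02
tool_pos: [549.2, 19.1, 152.0]
orientation: [[0.592, 0.806, 0.002], [0.806, -0.592, 0.0], [0.002, 0.002, -1.0]]
contact_force: [0.1, 0.9, 6.9]
gripper_width: 41.0
gripper_force: 40.0
```

```bash
python3 m.py; python3 - <<'E'
from h import *
p,a=plan((552,-71,215),112,66,start=(np.array((548.8,18.7,215)),53.7),spd=45)
E
```

```text
12.025 [549.2  19.1 152. ] psi 53.7 M [0.148 0.077 0.257] F [0.1 0.9 6.9] q [ 31.  28. -45. 107.  24.  55. -62.] tau7 -0.404 g 41.0
[[66,-12,9,0,0,0,-9.7],[66,-13,7,0,0,0,-9.7],[66,-14,5,0,0,0,-9.7],[66,-15,3,0,0,0,-9.8],[66,-15,0,0,0,0,-9.7],[66,-15,-3,0,0,0,-9.7]]
```

Request:
servo_tool(
  increments=[
    [66,0,0,0,0,0,0],
    [66,0,0,0,0,0,0],
    [66,0,0,-20,0,0,0],
    [66,0,0,-43,0,0,0],
    [66,-12,9,0,0,0,-9.7],
    [66,-13,7,0,0,0,-9.7],
    [66,-14,5,0,0,0,-9.7],
    [66,-15,3,0,0,0,-9.8],
    [66,-15,0,0,0,0,-9.7],
    [66,-15,-3,0,0,0,-9.7],
    [66,0,0,0,0,0,0],
    [66,0,0,0,0,0,0],
  ],
)

```text
time: 13.52
tool_pos: [551.3, -71.0, 214.9]
orientation: [[-0.368, 0.93, 0.001], [0.93, 0.368, 0.0], [0.0, 0.001, -1.0]]
contact_force: [-0.3, 0.5, 0.7]
gripper_width: 66.0
gripper_force: 0.0
```

```bash
python3 m.py; python3 - <<'E'
from h import *
st=ctrl.get_state(); im=snap('wrist','w5')[...,::-1].copy()
print('teal',fit('wrist',st,teal(im),548,19,.0,1.,110,True))
hs=cv2.cvtColor(im,cv2.COLOR_BGR2HSV); m=cv2.inRange(hs,(12,140,60),(30,255,255))>0
n,l,s,_=cv2.connectedComponentsWithStats(m.astype(np.uint8)); print(s[1:][s[1:,4]>100].tolist())
i=1+np.argmax(s[1:,4]); print('amber',fit('wrist',st,l==i,552,-71,.04,1.,110,True))
cv2.imwrite('pics/v6.png',cv2.convertScaleAbs(im,alpha=1.5,beta=10))
E
```

```text
13.525 [551.3 -71.  214.9] psi 111.6 M [ 0.004 -0.183 -0.004] F [-0.3  0.5  0.7] q [ 50.  30. -60. 103.  28.  64.   2.] tau7 0.031 g 66.0
teal [ 5.5077e+02  1.9880e+01 -1.0620e+01  1.2300e+00  2.0000e-01]
[[247, 171, 80, 66, 1642]]
amber [ 5.5475e+02 -7.0720e+01  2.6800e+00  1.1300e+00  1.4000e-01]
```

View pics/v6.png

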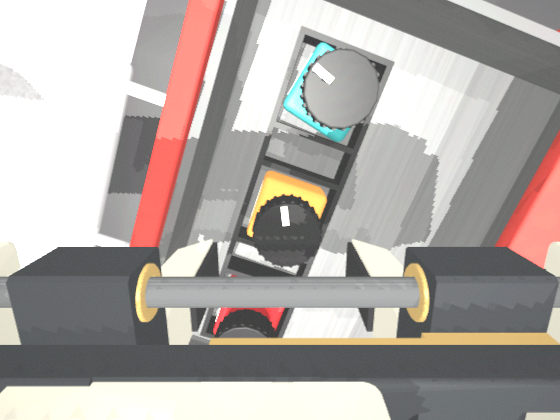

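```bash
cat > marks.py <<'E'
import sys
from h import *
def mark(uv,c,st,cam='wrist'):
    p=back(cam,uv,182,st)[0]; d=p[:2]-c; return p.round(1),np.hypot(*d).round(1),np.degrees(np.arctan2(d[1],d[0])).round(1)
E
python3 - <<'E'
from marks import *
st=ctrl.get_state()
print(back('wrist',[(341,89),(288,233)],182,st))
print(mark((322,72),(549.5,19.2),st),mark((286,216),(553,-71),st))
E
```

```text
[[549.88801122  20.15231985 182.        ]
 [554.08099221 -67.60094303 182.        ]]
(array([536.8,  24.3, 182. ]), np.float64(13.6), np.float64(158.2)) (array([548.9, -58. , 182. ]), np.float64(13.7), np.float64(107.4))
```

Request:
servo_tool(
  increments=[
    [66,-0.7,1.9,30,0,0,0],
    [66,0,0,24,0,0,0],
    [66,0,0,8,0,0,0],
    [66,0,0,0,0,0,0],
    [30,0,0,0,0,0,0],
    [30,0,0,0,0,0,0],
    [30,0,0,0,0,0,0],
  ],
)

```text
time: 14.45
tool_pos: [553.9, -71.5, 153.0]
orientation: [[-0.371, 0.929, 0.002], [0.929, 0.371, 0.0], [-0.001, 0.002, -1.0]]
contact_force: [-2.8, 0.2, 1.1]
gripper_width: 41.2
gripper_force: 40.1
```

```bash
python3 m.py
```

```text
14.45 [553.9 -71.5 153. ] psi 111.8 M [-0.003  0.727  0.023] F [-2.8  0.2  1.1] q [ 47.  34. -56. 105.  33.  59.  -1.] tau7 -0.006 g 41.2
```

Good grip with little side force. Feeling the amber cap.

Request:
servo_tool(
  increments=[
    [30,0,0,0,0,0,4],
    [30,0,0,0,0,0,4],
    [30,0,0,0,0,0,0],
    [30,0,0,0,0,0,0],
  ],
)

```text
time: 14.95
tool_pos: [553.6, -71.6, 152.9]
orientation: [[-0.239, 0.971, 0.001], [0.971, 0.239, -0.0], [-0.0, 0.001, -1.0]]
contact_force: [-0.6, 0.6, 5.8]
gripper_width: 41.2
gripper_force: 40.0
```

```bash
python3 m.py
```

```text
14.95 [553.6 -71.6 152.9] psi 103.8 M [0.017 0.191 0.037] F [-0.6  0.6  5.8] q [ 46.  33. -54. 105.  32.  58.  -8.] tau7 -0.014 g 41.2
```

Request:
servo_tool(
  increments=[
    [30,0,0,0,0,0,6],
    [30,0,0,0,0,0,6],
    [30,0,0,0,0,0,0],
    [30,0,0,0,0,0,0],
  ],
)

```text
time: 15.45
tool_pos: [553.5, -71.6, 152.9]
orientation: [[-0.032, 0.999, 0.001], [0.999, 0.032, -0.0], [-0.0, 0.001, -1.0]]
contact_force: [-1.7, 0.9, 6.0]
gripper_width: 41.1
gripper_force: 40.0
```

```bash
python3 m.py
```

```text
15.45 [553.5 -71.6 152.9] psi 91.8 M [0.    0.281 0.027] F [-1.7  0.9  6. ] q [ 44.  32. -52. 106.  30.  57. -18.] tau7 -0.037 g 41.1
```

Request:
servo_tool(
  increments=[
    [30,0,0,0,0,0,6],
    [30,0,0,0,0,0,5],
    [30,0,0,0,0,0,0],
    [30,0,0,0,0,0,0],
  ],
)

```text
time: 15.95
tool_pos: [553.5, -71.5, 152.9]
orientation: [[0.159, 0.987, 0.001], [0.987, -0.159, -0.0], [-0.0, 0.001, -1.0]]
contact_force: [-1.7, 0.3, 6.4]
gripper_width: 41.4
gripper_force: 40.0
```

```bash
python3 m.py
```

```text
15.95 [553.5 -71.5 152.9] psi 80.8 M [0.091 0.276 0.025] F [-1.7  0.3  6.4] q [ 42.  31. -49. 106.  28.  56. -28.] tau7 -0.038 g 41.4
```

Request:
servo_tool(
  increments=[
    [30,0,0,0,0,0,5],
    [30,0,0,0,0,0,4],
    [30,0,0,0,0,0,0],
    [30,0,0,0,0,0,0],
  ],
)

```text
time: 16.45
tool_pos: [553.5, -71.4, 152.9]
orientation: [[0.312, 0.95, 0.001], [0.95, -0.312, -0.0], [-0.0, 0.001, -1.0]]
contact_force: [-2.2, 0.5, 6.2]
gripper_width: 41.2
gripper_force: 40.0
```

```bash
python3 m.py
```

```text
16.45 [553.5 -71.4 152.9] psi 71.8 M [0.064 0.398 0.04 ] F [-2.2  0.5  6.2] q [ 41.  30. -47. 106.  26.  56. -36.] tau7 -0.039 g 41.2
```

Request:
servo_tool(
  increments=[
    [30,0,0,0,0,0,5],
    [30,0,0,0,0,0,4],
    [30,0,0,0,0,0,0],
    [30,0,0,0,0,0,0],
  ],
)

```text
time: 16.95
tool_pos: [553.5, -71.3, 152.9]
orientation: [[0.456, 0.89, 0.001], [0.89, -0.456, -0.0], [0.0, 0.0, -1.0]]
contact_force: [-1.6, -0.4, 6.5]
gripper_width: 41.4
gripper_force: 40.0
```

```bash
python3 m.py
```

```text
16.95 [553.5 -71.3 152.9] psi 62.9 M [0.113 0.359 0.03 ] F [-1.6 -0.4  6.5] q [ 40.  29. -45. 106.  25.  55. -44.] tau7 -0.039 g 41.4
```

Request:
servo_tool(
  increments=[
    [30,0,0,0,0,0,5],
    [30,0,0,0,0,0,4],
    [30,0,0,0,0,0,0],
    [30,0,0,0,0,0,0],
  ],
)

```text
time: 17.45
tool_pos: [553.5, -71.2, 152.9]
orientation: [[0.589, 0.808, 0.001], [0.808, -0.589, -0.0], [0.0, 0.001, -1.0]]
contact_force: [-1.1, 0.3, 6.8]
gripper_width: 40.9
gripper_force: 40.0
```

```bash
python3 m.py
```

```text
17.45 [553.5 -71.2 152.9] psi 53.9 M [0.207 0.372 0.28 ] F [-1.1  0.3  6.8] q [ 38.  29. -43. 106.  24.  55. -51.] tau7 -0.285 g 40.9
```

Request:
servo_tool(
  increments=[
    [66,0,0,0,0,0,0],
    [66,0,0,0,0,0,0],
    [66,0,0,-20,0,0,0],
    [66,0,0,-43,0,0,0],
    [66,-12,9,0,0,0,-9.7],
    [66,-13,7,0,0,0,-9.7],
    [66,-14,5,0,0,0,-9.7],
    [66,-15,3,0,0,0,-9.8],
    [66,-15,0,0,0,0,-9.7],
    [66,-15,-3,0,0,0,-9.7],
    [66,0,0,0,0,0,0],
    [66,0,0,0,0,0,0],
  ],
)

```text
time: 18.95
tool_pos: [556.8, -161.1, 215.9]
orientation: [[-0.373, 0.928, 0.001], [0.928, 0.373, 0.0], [0.0, 0.001, -1.0]]
contact_force: [-1.4, -0.5, 0.4]
gripper_width: 65.7
gripper_force: 0.0
```

```bash
python3 m.py; python3 - <<'E'
from h import *
st=ctrl.get_state(); im=snap('wrist','w6')[...,::-1].copy()
cv2.imwrite('pics/v7.png',cv2.convertScaleAbs(im,alpha=1.5,beta=10))
hs=cv2.cvtColor(im,cv2.COLOR_BGR2HSV); m=cv2.inRange(hs,(12,140,60),(30,255,255))>0
print('amber',fit('wrist',st,m,553.5,-71,.04,1.,110,True))
r=cv2.inRange(hs,(0,140,40),(8,255,255))>0; u,v=proj('wrist',[(557,-161,150)],st)[0].astype(int); w=np.zeros_like(r); w[max(v-75,0):v+45,u-55:u+55]=1
print('red',fit('wrist',st,r&w,557,-161,.04,1.,110,True),(r&w).sum())
E
```

```text
18.95 [ 556.8 -161.1  215.9] psi 111.9 M [ 0.023 -0.102  0.016] F [-1.4 -0.5  0.4] q [ 56.  31. -57.  99.  28.  65.  12.] tau7 0.029 g 65.7
amber [555.22 -69.72   2.12   1.13   1.11]
red [ 558.74 -160.79    3.91    1.13    1.48] 730
```

View pics/v7.png

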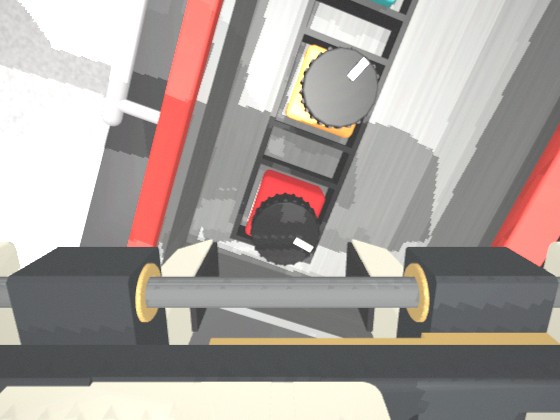

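Request:
servo_tool(
  increments=[
    [66,0,0.5,30,0,0,0],
    [66,0,0,24,0,0,0],
    [66,0,0,9,0,0,0],
    [66,0,0,0,0,0,0],
    [30,0,0,0,0,0,0],
    [30,0,0,0,0,0,0],
    [30,0,0,0,0,0,0],
  ],
)

```text
time: 19.88
tool_pos: [557.9, -161.5, 153.0]
orientation: [[-0.375, 0.927, 0.002], [0.927, 0.375, -0.0], [-0.001, 0.002, -1.0]]
contact_force: [-1.9, -0.0, 1.0]
gripper_width: 40.8
gripper_force: 40.1
```

```bash
python3 m.py
```

```text
19.875 [ 557.9 -161.5  153. ] psi 112.1 M [-0.064  0.636  0.023] F [-1.9 -0.   1. ] q [ 53.  35. -54. 102.  32.  59.   9.] tau7 -0.011 g 40.8
```

Request:
servo_tool(
  increments=[
    [30,0,0,0,0,0,4],
    [30,0,0,0,0,0,4],
    [30,0,0,0,0,0,0],
    [30,0,0,0,0,0,0],
  ],
)

```text
time: 20.38
tool_pos: [557.6, -161.6, 153.0]
orientation: [[-0.244, 0.97, 0.001], [0.97, 0.244, -0.0], [-0.001, 0.001, -1.0]]
contact_force: [-0.7, -0.0, 6.4]
gripper_width: 41.0
gripper_force: 40.0
```

```bash
python3 m.py
```

```text
20.375 [ 557.6 -161.6  153. ] psi 104.1 M [0.068 0.112 0.11 ] F [-0.7 -0.   6.4] q [ 52.  34. -52. 102.  31.  59.   2.] tau7 -0.122 g 41.0
```

Request:
servo_tool(
  increments=[
    [30,0,0,0,0,0,4],
    [30,0,0,0,0,0,0],
    [30,0,0,0,0,0,0],
  ],
)

```text
time: 20.75
tool_pos: [557.5, -161.5, 152.9]
orientation: [[-0.176, 0.984, 0.001], [0.984, 0.176, -0.0], [-0.001, 0.001, -1.0]]
contact_force: [-1.0, 0.5, 5.9]
gripper_width: 41.4
gripper_force: 40.0
```

```bash
python3 m.py
```

```text
20.75 [ 557.5 -161.5  152.9] psi 100.2 M [0.04  0.193 0.246] F [-1.   0.5  5.9] q [ 51.  34. -51. 102.  30.  59.  -1.] tau7 -0.259 g 41.4
```

Request:
servo_tool(
  increments=[
    [66,0,0,0,0,0,0],
    [66,0,0,0,0,0,0],
    [66,0,0,-20,0,0,0],
    [66,0,0,-43,0,0,0],
    [66,0,0,-15,0,0,0],
  ],
)

```text
time: 21.38
tool_pos: [558.9, -161.4, 233.9]
orientation: [[-0.175, 0.985, 0.005], [0.985, 0.175, -0.001], [-0.002, 0.004, -1.0]]
contact_force: [0.3, 0.3, -0.1]
gripper_width: 66.0
gripper_force: 0.0
```

```bash
python3 m.py; python3 - <<'E'
from h import *
a=np.radians(111.9);st=dict(tool_pos=[556.8,-161.1,215.9],orientation=[[np.cos(a),np.sin(a),0],[np.sin(a),-np.cos(a),0],[0,0,-1]])
for z in(120,135,150,165): print(z,back('top',(334,260),z).round(),back('wrist',(113,108),z,st).round())
print(back('top',[(252,245),(374,241.5)],188).round())
for z in (182,): print('red mark',back('wrist',(302,245),z,st),'amber mark',back('wrist',(358,70),z,st))
E
```

```text
21.375 [ 558.9 -161.4  233.9] psi 100.1 M [-0.014 -0.145 -0.028] F [ 0.3  0.3 -0.1] q [ 54.  29. -55.  98.  25.  66.   3.] tau7 -0.01 g 66.0
120 [[ 429. -137.  120.]] [[ 414. -136.  120.]]
135 [[ 429. -136.  135.]] [[ 420. -134.  135.]]
150 [[ 429. -135.  150.]] [[ 427. -131.  150.]]
165 [[ 430. -134.  165.]] [[ 434. -129.  165.]]
[[ 467.   89.  188.]
 [ 481. -239.  188.]]
red mark [[ 570.77016876 -162.3397884   182.        ]] amber mark [[559.635865   -57.81501631 182.        ]]
```

```bash
python3 - <<'E'
from h import *
p,a=plan((402,-112,234),182,0,spd=40)
E
```

```text
[[0,8,-16,0,0,0,-9.1],[0,11,-15,0,0,0,-9.1],[0,13,-12,0,0,0,-9.1],[0,15,-11,0,0,0,-9.1],[0,17,-8,0,0,0,-9.1],[0,17,-5,0,0,0,-9.1],[0,18,-3,0,0,0,-9.1],[0,19,1,0,0,0,-9.1],[0,18,3,0,0,0,-9.1]]
```

Request:
servo_tool(
  increments=[
    [0,8,-16,0,0,0,-9.1],
    [0,11,-15,0,0,0,-9.1],
    [0,13,-12,0,0,0,-9.1],
    [0,15,-11,0,0,0,-9.1],
    [0,17,-8,0,0,0,-9.1],
    [0,17,-5,0,0,0,-9.1],
    [0,18,-3,0,0,0,-9.1],
    [0,19,1,0,0,0,-9.1],
    [0,18,3,0,0,0,-9.1],
    [0,0,0,0,0,0,0],
    [0,0,0,0,0,0,0],
  ],
)

```text
time: 22.75
tool_pos: [400.6, -112.8, 230.6]
orientation: [[-1.0, -0.03, 0.001], [-0.03, 1.0, -0.001], [-0.001, -0.001, -1.0]]
contact_force: [-1.1, 0.1, -0.3]
gripper_width: 0.3
gripper_force: 0.0
```

```bash
python3 m.py
```

```text
22.75 [ 400.6 -112.8  230.6] psi -178.3 M [ 0.15  -0.19  -0.013] F [-1.1  0.1 -0.3] q [ 88.  21. -87. 119.  23.  62.  81.] tau7 0.029 g 0.3
```

Request:
servo_tool(
  increments=[
    [0,0,0,0,0,0,10],
    [0,0,0,0,0,0,10],
    [0,0,0,0,0,0,10],
    [0,0,0,0,0,0,10],
    [0,0,0,0,0,0,10],
    [0,0,0,0,0,0,10],
    [0,0,0,0,0,0,10],
    [0,0,0,0,0,0,10],
    [0,0,0,0,0,0,10],
    [0,0,0,0,0,0,10],
  ],
)

```text
time: 24.0
tool_pos: [400.9, -112.1, 230.6]
orientation: [[0.147, 0.989, 0.001], [0.989, -0.147, 0.0], [0.0, 0.001, -1.0]]
contact_force: [0.1, 0.9, -0.3]
gripper_width: 0.3
gripper_force: 0.0
```

```bash
python3 m.py
```

```text
24.0 [ 400.9 -112.1  230.6] psi 81.5 M [-0.074 -0.109 -0.027] F [ 0.1  0.9 -0.3] q [ 73.   8. -64. 119.   8.  58.  -4.] tau7 1.761 g 0.3
```

Request:
servo_tool(
  increments=[
    [0,0,0,0,0,0,10],
    [0,0,0,0,0,0,10],
    [0,0,0,0,0,0,10],
    [0,0,0,0,0,0,10],
    [0,0,0,0,0,0,10],
    [0,0,0,0,0,0,10],
    [0,0,0,0,0,0,10],
    [0,0,0,0,0,0,9],
    [0,0,0,30,0,0,0],
    [0,0,0,0,0,0,0],
  ],
)

```text
time: 25.25
tool_pos: [399.2, -111.4, 199.1]
orientation: [[0.999, 0.051, -0.003], [0.051, -0.999, 0.002], [-0.003, -0.003, -1.0]]
contact_force: [-1.5, 0.6, 1.3]
gripper_width: 0.4
gripper_force: 0.0
```

```bash
python3 m.py
```

```text
25.25 [ 399.2 -111.4  199.1] psi 2.9 M [ 0.011  0.056 -0.025] F [-1.5  0.6  1.3] q [ 62.   9. -54. 121.   9.  54. -84.] tau7 -0.395 g 0.4
```

Request:
servo_tool(
  increments=[
    [0,0,0,30,0,0,0],
    [0,0,0,25,0,0,0],
    [0,0,0,3,0,0,0],
    [0,0,0,0,0,0,0],
  ],
)

```text
time: 25.75
tool_pos: [400.8, -112.0, 143.2]
orientation: [[0.999, 0.052, 0.001], [0.052, -0.999, 0.0], [0.001, -0.0, -1.0]]
contact_force: [0.9, 1.0, -0.3]
gripper_width: 0.5
gripper_force: 0.0
```

```bash
python3 m.py
```

```text
25.75 [ 400.8 -112.   143.2] psi 3.0 M [ 0.047 -0.004  0.017] F [ 0.9  1.  -0.3] q [ 58.  16. -51. 125.  17.  47. -91.] tau7 -0.045 g 0.5
```

Request:
servo_tool(
  increments=[
    [0,8,0,2,0,0,0],
    [0,10,0,0,0,0,0],
    [0,14,0,0,0,0,0],
    [0,16,0,0,0,0,0],
    [0,16,0,0,0,0,0],
    [0,16,0,0,0,0,0],
    [0,16,0,0,0,0,0],
    [0,16,0,0,0,0,0],
    [0,16,0,0,0,0,0],
    [0,14,0,0,0,0,0],
    [0,12,0,0,0,0,0],
    [0,8,0,0,0,0,0],
  ],
)

```text
time: 27.25
tool_pos: [562.6, -103.5, 140.3]
orientation: [[0.999, 0.052, 0.0], [0.052, -0.999, 0.0], [0.0, -0.0, -1.0]]
contact_force: [-2.6, -1.2, 2.0]
gripper_width: 0.5
gripper_force: 0.9
```

```bash
python3 m.py; python3 - <<'E'
from h import *
t=snap('top','t2'); cv2.imwrite('pics/v8.png',cv2.resize(t[120:300,225:425],(660,594),interpolation=cv2.INTER_CUBIC)[...,::-1])
E
```

```text
27.25 [ 562.6 -103.5  140.3] psi 3.0 M [-0.162  0.397 -0.018] F [-2.6 -1.2  2. ] q [  42.   32.  -45.  104.   27.   55. -101.] tau7 0.058 g 0.5
```

View pics/v8.png

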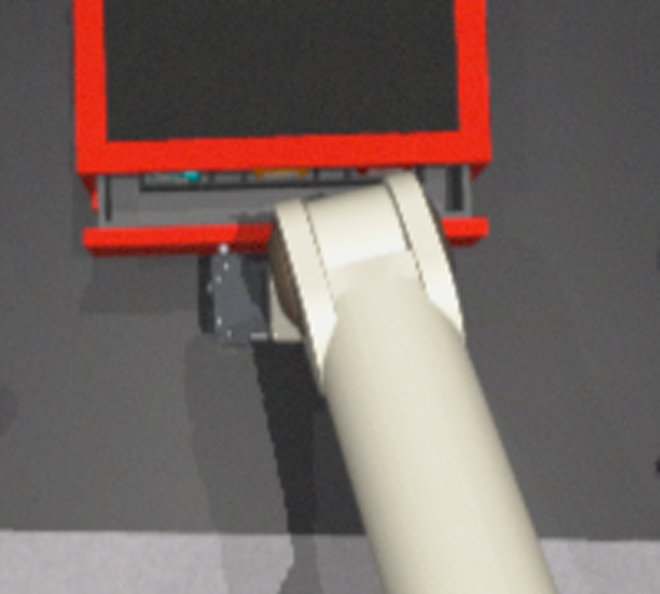

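Request:
servo_tool(
  increments=[
    [0,8,0,-2,0,0,0],
    [0,10,0,-1,0,0,0],
    [0,10,0,0,0,0,0],
    [0,8,0,0,0,0,0],
    [0,5,0,0,0,0,0],
    [0,0,0,0,0,0,0],
  ],
)

```text
time: 28.05
tool_pos: [603.6, -101.4, 143.5]
orientation: [[0.999, 0.052, 0.002], [0.052, -0.999, 0.0], [0.002, -0.0, -1.0]]
contact_force: [1.4, -0.2, -0.3]
gripper_width: 0.3
gripper_force: 0.0
```

```bash
python3 - <<'E'
from h import *
t=snap('top','t3')[...,::-1]; hs=cv2.cvtColor(t.copy(),cv2.COLOR_BGR2HSV)
r=cv2.inRange(hs,(0,150,80),(8,255,255))>0
for c in (253,256,260,265): print(c,np.where(r[100:300,c])[0]+100)
E
```

```text
253 [100 101 102 103 104 105 106 107 108 109 110 111 112 113 114 115 116 117
 118 119 120 121 122 123 124 125 126 127 128 129 130 131 132 133 134 135
 136 137 138 139 140 141 142 143 144 145 146 147 148 149 150 151 152 153
 154 155 156 157 158 159 160 161 162 163 164 165 166 167 168 169 170 171
 172 173 174 175 176 177 178 179 180 181 182]
256 [114 115 116 117 118 120 122 123 124 126 127 128 129 130 131 132 133 134
 135 136 137 138 139 140 141 142 143 144 145 146 147 148 149 150 151 152
 153 154 155 156 157 158 159 160 161 162 163 164 165 166 167 168 169 170
 171 172 174 175 176 177 178 179 180 181 182 183 184 185 186]
260 [163 164 165 166 167 168 169 170 171 172 173 174 175 176 177 178 179 180
 181 182 183 184]
265 [163 164 165 166 167 168 169 170 171 172 173 174 175 176 177 178 179 180
 181 182 183 184]
```

Request:
servo_tool(
  increments=[
    [0,5,0,0,0,0,0],
    [0,5,0,0,0,0,0],
    [0,0,0,0,0,0,0],
  ],
)

```text
time: 28.48
tool_pos: [606.2, -101.4, 142.9]
orientation: [[0.999, 0.051, -0.014], [0.051, -0.999, -0.002], [-0.014, 0.001, -1.0]]
contact_force: [-21.4, 0.0, 16.3]
gripper_width: 0.1
gripper_force: 10.5
```

Request:
servo_tool(
  increments=[
    [0,4,0,0,0,0,0],
    [0,0,0,0,0,0,0],
  ],
)

```text
time: 28.72
tool_pos: [606.2, -101.4, 142.7]
orientation: [[0.998, 0.051, -0.022], [0.051, -0.999, -0.004], [-0.022, 0.002, -1.0]]
contact_force: [-32.1, -0.1, 26.6]
gripper_width: 0.1
gripper_force: 16.7
```

Request:
servo_tool(
  increments=[
    [0,-14,0,0,0,0,0],
    [0,-30,0,0,0,0,0],
    [0,-40,0,0,0,0,0],
    [0,-40,0,-30,0,0,0],
    [0,-10,0,-60,0,0,0],
    [0,0,-50,-50,0,0,0],
    [0,0,-55,-10,0,0,0],
    [0,0,-55,0,0,0,0],
    [0,0,0,0,0,0,0],
  ],
)

```text
time: 29.85
tool_pos: [474.8, 51.5, 288.6]
orientation: [[0.998, 0.06, 0.003], [0.06, -0.998, 0.001], [0.003, -0.001, -1.0]]
contact_force: [-0.6, -1.2, -0.1]
gripper_width: 0.1
gripper_force: 0.0
```

```bash
python3 m.py; python3 - <<'E'
from h import *
t=snap('top','t4'); s=snap('scene','s4')
A=cv2.resize(t[120:300,225:425],(480,432),interpolation=cv2.INTER_CUBIC);B=cv2.resize(s[120:350,110:300],(320,387),interpolation=cv2.INTER_CUBIC)
c=np.zeros((432,800,3),np.uint8);c[:,:480]=A;c[:387,480:]=B;cv2.imwrite('pics/v9.png',c[...,::-1])
hs=cv2.cvtColor(t[...,::-1].copy(),cv2.COLOR_BGR2HSV);r=cv2.inRange(hs,(0,150,80),(8,255,255))>0
for q in(265,310,360): k=np.where(r[:,q])[0]; print(q,k.max(),back('top',(q,k.max()),188).round())
E
```

```text
29.85 [474.8  51.5 288.6] psi 3.5 M [-0.015  0.028  0.029] F [-0.6 -1.2 -0.1] q [  44.   12.  -59.  108.   11.   66. -106.] tau7 -0.505 g 0.1
265 184 [[634.  57. 188.]]
310 184 [[635. -65. 188.]]
360 183 [[ 639. -201.  188.]]
```

View pics/v9.png

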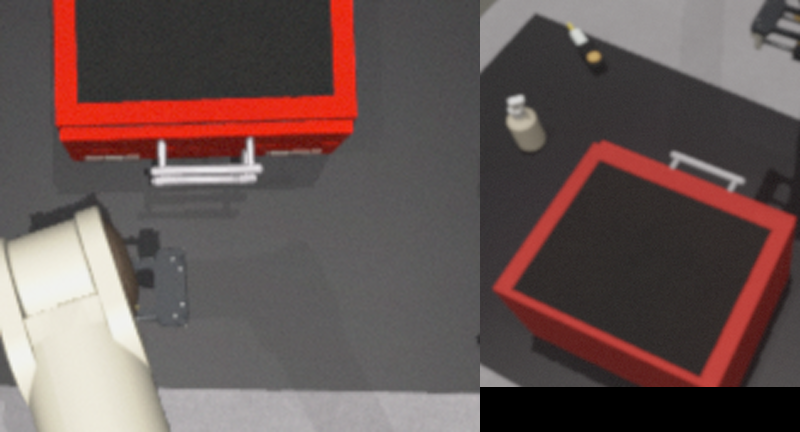

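```bash
python3 - <<'E'
from h import *
print(back('top',[(334,260),(333.3,190)],154).round(1))
print(ctrl.close_job())
E
```

```text
[[ 429.5 -134.7  154. ]
 [ 623.8 -131.5  154. ]]
the job is handed in; nothing more can be done
None
```

I put the teal jar upright in the free cell and turned all three caps to about 0.25–0.28 N m (teal and amber were loose; red was nearly seated already). I then pushed the drawer to its stop and handed the job in at about 30 s; the hand-in returned no verdict.

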